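# Pack the medals down the display tube

## Robot

A 6-joint arm with a two-finger parallel gripper is mounted at the origin on the work surface. World frame = base frame: x ahead of the robot, y to its left, z up, the work surface at z = 0. Lengths are in m, angles in rad, forces in N, time in s.
With the tool pointing down it reaches from about 0.225 to 0.725 m from the base axis. Payload 3.1 kg.
Tool frame: the origin (TCP) lies midway between the tips of the shut fingers; the grasp point (between the pads) lies 19 mm behind it (env.hold_point_z is the distance from the TCP to the grasp point, in m); z points along the fingers, y is the line along which they close (so a half turn about z gives the same grasp; the last joint's range is limited). The gripper opens to 85 mm and grips with 20 to 120 N. Pads are 22 mm wide; open, the fingers measure 114 mm over their backs; the gripper's body (76 mm by 85 mm) begins 54 mm behind the grasp point. The pads swing forward as they close: fully open they stand 13 mm farther back than shut.
Start: joints at [1.042, 0.048, 0.099, 1.622, 0, 1.443], TCP at [0.205, 0.483, 0.231] pointing down, gripper open.
Joint ranges: [-2.91, 2.91], [-0.99, 1.94], [-1.21, 1.42], [-2.12, 2.29], [-1.49, 1.47], [-3.14, 3.14]. Speed limits (rad/s): [2.79, 2.79, 3.14, 3.14, 3.14, 3.14].

## Interface

Orientations are given as a unit quaternion [x, y, z, w].
In Python, from station import env gives the robot as it stands.
- The arm moves only by the tool step_arm, never from a script. Its argument "commands" is text: rows parted by semicolons, each of 6 numbers parted by spaces: the shift along the world's x, y, z as a fraction of full scale, then the turn, a rotation vector about the world's x, y, z as a fraction of full scale. A call has 1 to 5 rows; each row shifts and turns the commanded pose from where the row before left it; what a row does not reach is not made up. Full scale, the value 1, is 0.06 m for a shift and 0.08 rad for a turn. A row lasts 1/8 s, in which the tool goes at most 62.5 mm and 10.7 degrees, less where a joint would pass 70% of its speed; a pose out of reach is approached as far as the arm can. A call with a number of a shift or a turn outside -1 to 1 is refused whole. A call with a gripper value outside its range is refused whole. "grip" is the opening, from 0 (shut) to 1 (fully open), set as the call begins (left out, the last holds). The fingers move at their own pace and stop on an object; "grip_force" is the grip in N (left out, the last holds). Time passes only in rows, so rows that do not move let the fingers close. It gives the time, the measured TCP pose, the force, the opening and the grip force at its end, in the units of the state.
- env.observe(): the state, without advancing time (a new reading comes with each control period).
- env.snapshot(name): name is "side" or "top"; returns the picture (420x560x3 uint8, red, green, blue); there is no depth.
- env.get_calibration(name): a dict with "fov_y" (degrees; the focal length in pixels is half the picture's height over the tangent of half this angle, whatever the lens; pixels are square), "cx", "cy" (the principal point, pixels), "world_from_camera" (4x4, takes a point from camera to world coordinates). Camera axes: x right, y up, looking along -z (the intrinsics and any distortion apply to the point x, -y, -z); pixel columns grow to the right and rows downward; lengths in m; the calibration is good to about 2 mm. A picture is of the moment at which its call begins. get_calibration takes no time and is no camera call.
- env.hand_in(): hands the job in; it is judged then, once.
The state is a dict: "time_s": time; "joint_positions": joint angles; "joint_vel": joint speeds; "joint_torque": joint torques, N m; "eef_pos": TCP position; "ee_rot": TCP orientation; "contact_force": force on the tool from outside, world axes, zero at the start; "ft_torque": the same for the moment, N m; "finger_gap": opening from 0.0 (shut) to 1.0 (fully open); "grasp_force": force on a finger pad.
Only numpy, scipy, OpenCV 4.12 (cv2) and the standard library are available. Lean on these libraries where they do the work, as an engineer would, in place of code of your own. Each camera call takes 0.05 s, during which the arm holds its last target. There are 200 camera calls.

## Task

One of the two clear medal tubes on the stall has its stack of brass medals stuck part-way down. Take the wooden tamping rod out of its stand, push that stack with the rod's foot until it bottoms out in the tube, keep pressing firmly for a moment, and leave the rod standing in that tube on top of the medals. Do not poke the other tube, which is already packed.

Things in the scene. Friction and masses are not known exactly. Their poses are not given: they have to be found in the camera images.
- tamper: Round wooden rod, 155 mm long, 0.12 kg, standing loose in a 29 mm hole, 40 mm deep, of a pale wood block 90x90x50 mm high. Up from the foot: flat foot 22 mm diameter (12 mm high), shaft 16 mm, collar 40 mm diameter at 95 to 101 mm, then the grip, 24 mm diameter, 101 to 155 mm. Origin: centre of the foot's underside; z up the rod. Gripped just above the collar, it can be pushed hard.
- tube_mouth (a point): Centre of the mouth, level with the top of the rim, of the clear tube with the stuck medals, the one whose medals sit high near the mouth. Fixed, upright, z up, on a dark plinth 80x80x15 mm; rim of dark wood, 58 mm outside, 100 mm above the table; bore 44 mm wide, 85 mm deep.
- stack (a joint): Depth in m of the stuck stack (six brass medals, 42 mm diameter, 24 mm high, moving as one): at 0 its top is 11 mm below the mouth, at 0.050 it is bottomed, top 61 mm below. Starts at 0 to 0.015. Snug: stays where left, slides under about 5 N, a little more if fast. Firmly home means pressing over 8 N when bottomed; 12 to 20 N is good.
- full_tube: The other clear tube, alike and fixed, whose medals already lie at the bottom (top 61 mm below its mouth). Origin: centre of its plinth's underside, on the table; z up. Not to be poked.
There are look-alikes about, which are no part of the job. There is more than one size of the tamper; the one meant has the size given above.

How it is judged:
By the outcome, as a careful person would: the job done as asked, in the order asked, and still so for the second after the job is handed in, with the robot touching nothing.
It also fails if it takes over 45 s, if anything falls off the work surface, if the arm or the gripper's body presses on something with over 40 N, if the wrist force passes 120 N, or if a joint passes its speed limit or range.

## Working session

There is one attempt and no reset: what is moved stays moved. The work goes in short steps, Python scripts to look and compute and a tool call to move; the robot and the scene stay as the last step left them, time stands still between calls to the robot, and variables do not carry over. Pictures are saved under pics/ and viewed, at most 10 in all, crops included, and the job is handed in when it is done.

Besides the shell and the picture viewer there is one more tool, called after ">>>" as name(argument=value, ...) on one line, values as JSON. step_arm: Moves the arm, as the interface text tells. Its arguments: {"type":"object","properties":{"commands":{"type":"string"},"grip":{"type":"number"},"grip_force":{"type":"number"}},"required":["commands"]}

```bash
ls; mkdir -p pics; python3 - <<'E'
from station import env
import cv2
for n in ("side","top"):
    im=env.snapshot(n); cv2.imwrite(f"pics/{n}0.png",im[:,:,::-1])
    print(n,env.get_calibration(n))
print(env.observe(), env.hold_point_z)
E
```

```text
pics
side {'fov_y': 50.19576339407165, 'cx': 276.00401294979275, 'cy': 202.62112299227917, 'world_from_camera': array([[-0.84499429,  0.38901269, -0.36695202,  0.30610301],
       [-0.5345506 , -0.63430834,  0.55848777,  0.40658506],
       [-0.0155019 ,  0.6680734 ,  0.74393389,  0.62675585],
       [ 0.        ,  0.        ,  0.        ,  1.        ]])}
top {'fov_y': 42.63646577053605, 'cx': 286.9331089764984, 'cy': 208.57450533731486, 'world_from_camera': array([[ 0.01155582,  0.99380308, -0.11055275,  0.47894059],
       [-0.99992971,  0.01177808,  0.00135754, -0.00523228],
       [ 0.00265122,  0.11052929,  0.99386933,  0.93362646],
       [ 0.        ,  0.        ,  0.        ,  1.        ]])}
{'time_s': 0.1, 'joint_positions': array([ 1.04219516e+00,  4.86528450e-02,  9.77372191e-02,  1.62203893e+00,
       -5.77302333e-06,  1.44300249e+00]), 'joint_vel': array([ 7.64843737e-05, -1.61459183e-03,  2.43786168e-03, -1.39372863e-03,
       -2.03224161e-03, -1.95414121e-03]), 'joint_torque': array([ 2.94995756e-03, -3.39851117e+01,  3.20935285e+01,  1.58668257e-02,
       -2.03955449e-05,  2.35786665e-06]), 'eef_pos': array([0.20455338, 0.48288765, 0.23023799]), 'ee_rot': array([ 1.99064812e-01,  9.79985733e-01, -1.02244807e-03, -3.45106713e-04]), 'contact_force': array([-0.53361467,  0.28200054,  0.17926447]), 'ft_torque': array([ 0.0295915 , -0.00136118, -0.04015385]), 'grasp_force': 0.0, 'finger_gap': 0.9971615949536629} 0.0187
```

View pics/side0.png

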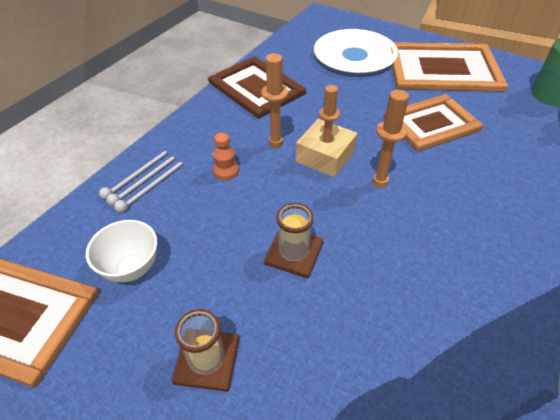

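View pics/top0.png

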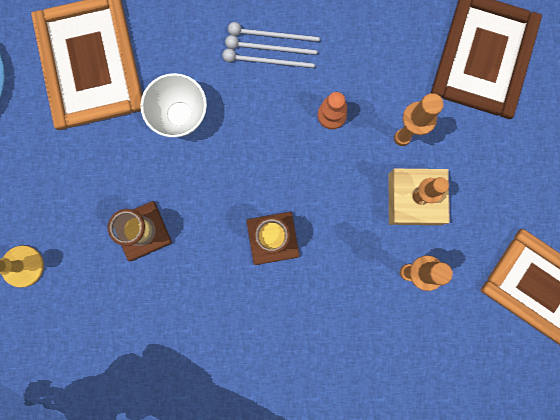

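Side: the tamper stands in the block (collar ~(330,113), top ~(331,90)). The stuck tube has its mouth at ~(295,217), and the full tube is at ~(200,330). Top: the stuck tube is at ~(272,236), the tamper top at ~(440,185), and the full tube at ~(127,228). Next I'll enlarge both.

```bash
python3 - <<'E'
import cv2,numpy as np
s=cv2.imread("pics/side0.png");t=cv2.imread("pics/top0.png")
def c(im,x,y,w=100,h=75): return cv2.resize(im[y:y+h,x:x+w],(400,300),interpolation=cv2.INTER_CUBIC)
m=np.vstack([np.hstack([c(s,280,80),c(s,245,200)]),np.hstack([c(t,375,160),c(t,225,200)])])
cv2.imwrite("pics/crop0.png",m)
E
```

```text
(no output)
```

View pics/crop0.png

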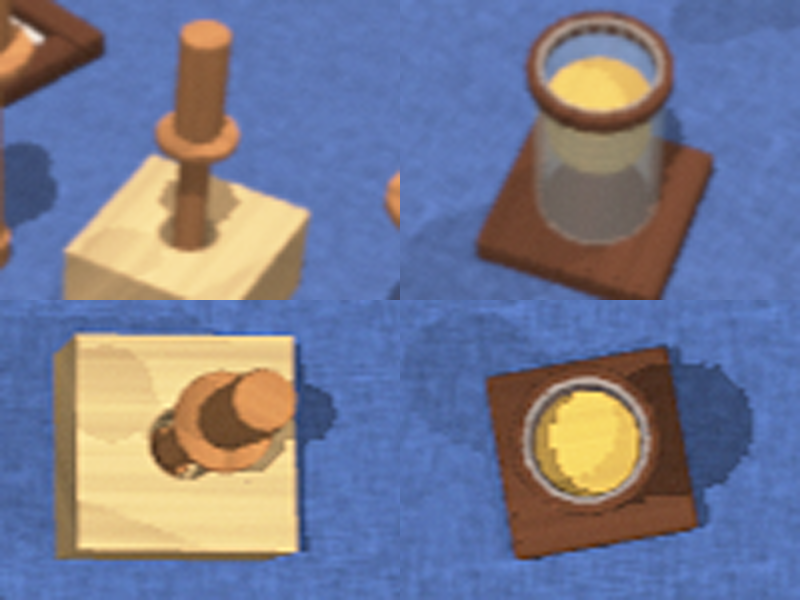

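```bash
cat > h.py <<'E'
import numpy as np
from station import env
def ray(n,uv):
    c=env.get_calibration(n); f=210/np.tan(np.radians(c["fov_y"]/2)); T=np.array(c["world_from_camera"])
    d=T[:3,:3]@np.array([(uv[0]-c["cx"])/f,-(uv[1]-c["cy"])/f,-1]); return T[:3,3],d/np.linalg.norm(d)
def tri(s,t):
    A=np.zeros((3,3));b=np.zeros(3);R=[ray("side",s),ray("top",t)]
    for o,d in R:
        P=np.eye(3)-np.outer(d,d);A+=P;b+=P@o
    p=np.linalg.solve(A,b); return p.round(4),[round(1000*np.linalg.norm((np.eye(3)-np.outer(d,d))@(p-o)),1) for o,d in R]
def atz(n,uv,z):
    o,d=ray(n,uv);return (o+d*(z-o[2])/d[2]).round(4)
E
python3 - <<'E'
from h import *
for k,s,t,z in [("rodtop",(331.5,88.5),(441.2,185),.165),("collar",(329.2,113.3),(431.7,190),.11),("hole",(327,138),(420.5,195.5),.05),("tube",(295,216.6),(271.75,235.1),.1)]:
    print(k,*tri(s,t),atz("side",s,z),atz("top",t,z))
for uv in [(75,335),(295,335),(297,550),(77,550)]: print(atz("top",(375+uv[0]/4,160+(uv[1]-300)/4),.05))
print("full",atz("top",(127,228),.1))
E
```

```text
rodtop [ 0.6009 -0.2311  0.1593] [np.float64(1.5), np.float64(1.5)] [ 0.5959 -0.2238  0.165 ] [ 0.6014 -0.2288  0.165 ]
collar [ 0.6017 -0.2325  0.1031] [np.float64(1.5), np.float64(1.5)] [ 0.5964 -0.2245  0.11  ] [ 0.6021 -0.23    0.11  ]
hole [ 0.6007 -0.2296  0.0448] [np.float64(1.8), np.float64(1.8)] [ 0.5964 -0.2246  0.05  ] [ 0.6017 -0.2276  0.05  ]
tube [0.5293 0.0163 0.094 ] [np.float64(1.2), np.float64(1.2)] [0.5257 0.0203 0.1   ] [0.53   0.0167 0.1   ]
[ 0.6461 -0.1837  0.05  ]
[ 0.6472 -0.2754  0.05  ]
[ 0.5573 -0.2743  0.05  ]
[ 0.5562 -0.1836  0.05  ]
full [0.5384 0.2414 0.1   ]
```

The tamper (top, collar and hole agree) is at about (0.599, -0.228), with the right size and upright. The tube mouth is at about (0.528, 0.018). The triangulated heights come out 6 mm low, so I'll check with the gripper in view. I'll turn the fingers to close along world y, since the look-alikes lie along x, and approach along -y.

>>> step_arm(commands="0.54 -0.74 0.2 0 0 1; 0.54 -0.74 0.2 0 0 1; 0.54 -0.74 0.2 0 0 1; 0.54 -0.74 0.2 0 0 1; 0.54 -0.74 0.2 0 0 1", grip=1)

```text
time_s: 0.72
eef_pos: [0.3674, 0.2598, 0.2912]
ee_rot: [-0.001, 1.0, -0.0, -0.0]
contact_force: [0.5, 0.4, 0.0]
finger_gap: 0.997
grasp_force: 0.0
```

>>> step_arm(commands="0.54 -0.74 0 0 0 0; 0.54 -0.74 0 0 0 0; 0.54 -0.74 0 0 0 0; 0.54 -0.74 0 0 0 0; 0.54 -0.74 0 0 0 0")

```text
time_s: 1.35
eef_pos: [0.5295, 0.0378, 0.2908]
ee_rot: [0.001, 1.0, 0.0, -0.0]
contact_force: [0.6, -0.3, -0.2]
finger_gap: 1.0
grasp_force: 0.0
```

>>> step_arm(commands="0.23 -0.88 0 0 0 0; 0.23 -0.88 0 0 0 0; 0.23 -0.88 0 0 0 0; 0.23 -0.88 -0.3 0 0 0; 0.23 -0.88 -0.3 0 0 0")

```text
time_s: 1.98
eef_pos: [0.5981, -0.2264, 0.2545]
ee_rot: [0.0, 1.0, 0.0, 0.0]
contact_force: [0.3, 0.5, -0.2]
finger_gap: 1.001
grasp_force: 0.0
```

>>> step_arm(commands="0 0 -0.3 0 0 0; 0 0 0 0 0 0")

```text
time_s: 2.22
eef_pos: [0.5965, -0.2248, 0.2339]
ee_rot: [0.001, 1.0, 0.002, -0.003]
contact_force: [-0.8, -0.6, -0.2]
finger_gap: 0.996
grasp_force: 0.0
```

```bash
python3 - <<'E'
from station import env
import cv2,numpy as np
print(env.observe()["eef_pos"])
s=env.snapshot("side")[:,:,::-1];t=env.snapshot("top")[:,:,::-1]
cv2.imwrite("pics/s1.png",s);cv2.imwrite("pics/t1.png",t)
f=lambda im,x,y:cv2.resize(im[y:y+200,x:x+133],(400,600),interpolation=cv2.INTER_CUBIC)
cv2.imwrite("pics/c1.png",np.hstack([f(s,265,0),f(t,380,90)]))
E
```

```text
[ 0.59650552 -0.22477127  0.23389772]
```

View pics/c1.png

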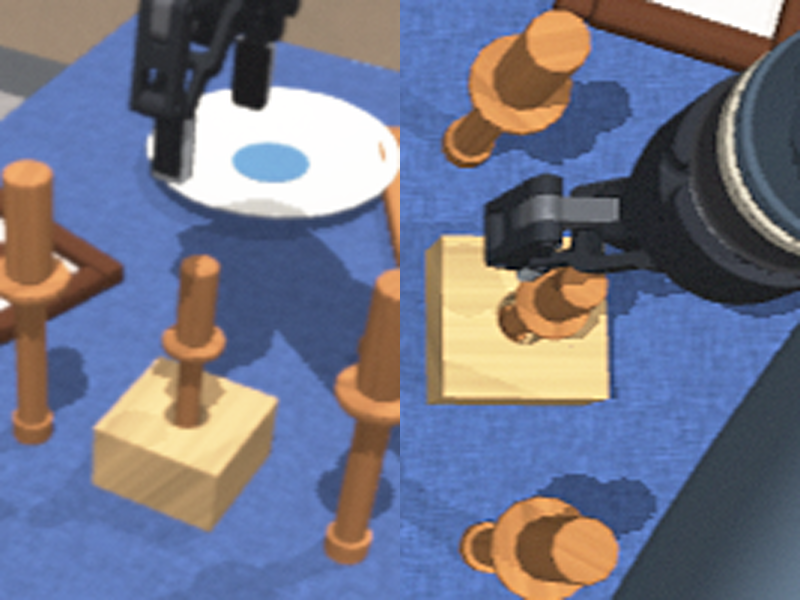

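```bash
cat >> h.py <<'E'
def proj(n,p):
    c=env.get_calibration(n); f=210/np.tan(np.radians(c["fov_y"]/2)); T=np.array(c["world_from_camera"])
    q=T[:3,:3].T@(np.array(p)-T[:3,3]); return np.array([c["cx"]+f*q[0]/-q[2],c["cy"]-f*q[1]/-q[2]]).round(1)
E
python3 - <<'E'
from h import *
for y in (-.05,0,.05): print(proj("side",(.5965,-.2248+y,.247)),proj("top",(.5965,-.2248+y,.247)))
print(proj("side",(.599,-.2275,.165)),proj("side",(.599,-.2275,.108)),proj("top",(.599,-.2275,.165)))
E
```

```text
[348.7  32.8] [495.  179.4]
[335.2  45.6] [456.4 178.9]
[320.8  59.4] [417.7 178.5]
[330.9  87. ] [328.6 112.9] [440.3 186.6]
```

The projected finger tips match the side picture within ~1.5 px, so the side view is trustworthy. The rod is at ≈(0.5985, -0.227), within tolerance, so I'll descend and grip just above the collar.

>>> step_arm(commands="0.02 -0.03 -0.5 0 0 0; 0 0 -0.5 0 0 0; 0 0 -0.5 0 0 0; 0 0 -0.5 0 0 0; 0 0 -0.03 0 0 0")

```text
time_s: 2.95
eef_pos: [0.5978, -0.2247, 0.1141]
ee_rot: [-0.0, 1.0, 0.001, -0.002]
contact_force: [0.0, -0.4, -0.5]
finger_gap: 1.0
grasp_force: 0.0
```

>>> step_arm(commands="0 0 0 0 0 0; 0 0 0 0 0 0; 0 0 0 0 0 0; 0 0 0 0 0 0; 0 0 0 0 0 0", grip=0, grip_force=80)

```text
time_s: 3.58
eef_pos: [0.5999, -0.2273, 0.1172]
ee_rot: [0.001, 1.0, -0.001, 0.001]
contact_force: [-0.1, -1.0, 5.8]
finger_gap: 0.262
grasp_force: 78.0
```

```bash
python3 - <<'E'
from station import env
import cv2,numpy as np
o=env.observe();print(o)
s=env.snapshot("side")[:,:,::-1]
f=lambda im,x,y:cv2.resize(im[y:y+150,x:x+150],(600,600),interpolation=cv2.INTER_CUBIC)
cv2.imwrite("pics/c2.png",f(s,260,40))
E
```

```text
{'time_s': 3.575, 'joint_positions': array([-4.66333132e-01,  3.52448969e-01,  2.23522786e-01,  1.43866433e+00,
       -7.23792450e-04, -4.65214097e-01]), 'joint_vel': array([ 0.00090401,  0.00010339, -0.00197941, -0.00096693, -0.00041821,
       -0.00025905]), 'joint_torque': array([ 7.22767655e-01, -4.21929896e+01,  2.93717587e+01,  2.50648409e-01,
        4.08437680e-01,  2.41444890e-03]), 'eef_pos': array([ 0.59988933, -0.22731933,  0.1171599 ]), 'ee_rot': array([ 5.60096794e-04,  9.99998493e-01, -1.04323317e-03,  1.26962462e-03]), 'contact_force': array([-0.14090659, -1.04792765,  5.77791117]), 'ft_torque': array([-0.34292446, -0.00112166, -0.01060249]), 'grasp_force': 78.04059505462646, 'finger_gap': 0.26162274064282415}
```

View pics/c2.png

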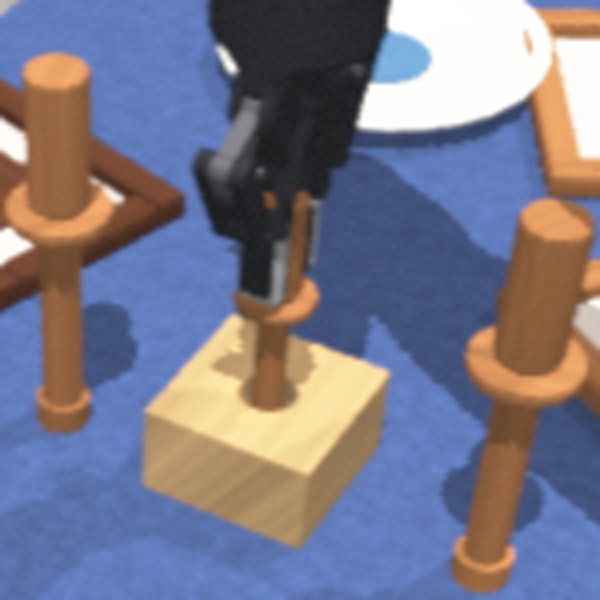

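Gripped: the fingers bracket the grip right at the collar, at (280,300) in the crop. I'll lift it straight up and carry it across.

>>> step_arm(commands="0 0 0.2 0 0 0; 0 0 0.4 0 0 0; 0 0 0.5 0 0 0; 0 0 0.5 0 0 0; 0 0 0.4 0 0 0")

```text
time_s: 4.25
eef_pos: [0.5988, -0.2259, 0.2363]
ee_rot: [0.0, 1.0, 0.001, -0.0]
contact_force: [0.2, 0.1, 0.3]
finger_gap: 0.266
grasp_force: 78.2
```

>>> step_arm(commands="-0.11 0.41 0.2 0 0 0; -0.23 0.82 0 0 0 0; -0.23 0.82 0 0 0 0; -0.23 0.82 0 0 0 0; -0.23 0.82 0 0 0 0")

```text
time_s: 4.88
eef_pos: [0.5351, -0.002, 0.2466]
ee_rot: [0.0, 1.0, 0.001, -0.001]
contact_force: [0.7, 0.2, -1.9]
finger_gap: 0.265
grasp_force: 78.4
```

>>> step_arm(commands="-0.12 0.41 0 0 0 0; 0 0 0 0 0 0; 0 0 0 0 0 0")

```text
time_s: 5.25
eef_pos: [0.5294, 0.0198, 0.2469]
ee_rot: [0.0, 1.0, -0.0, -0.001]
contact_force: [-1.0, 0.3, -0.6]
finger_gap: 0.259
grasp_force: 78.4
```

```bash
python3 - <<'E'
from h import *
import cv2
o=env.observe();print(o["eef_pos"],o["contact_force"],o["finger_gap"],o["grasp_force"])
print(atz("side",(294.1,215.6),.1), proj("side",(.528,.0185,.1)), proj("top",(.528,.0185,.1)))
e=o["eef_pos"];print(proj("side",e-[0,0,.105]),proj("side",e))
s=env.snapshot("side")[:,:,::-1];t=env.snapshot("top")[:,:,::-1]
f=lambda im,x,y:cv2.resize(im[y:y+150,x:x+100],(400,600),interpolation=cv2.INTER_CUBIC)
cv2.imwrite("pics/c3.png",np.hstack([f(s,245,120),f(t,225,160)]))
E
```

```text
[0.52944826 0.01982562 0.24693035] [-1.01180757  0.31218582 -0.59507864] 0.25879196708524155 78.40813636779785
[0.5279 0.0193 0.1   ] [294.3 215.2] [270.6 236.4]
[293.4 197. ] [294.5 142. ]
```

View pics/c3.png

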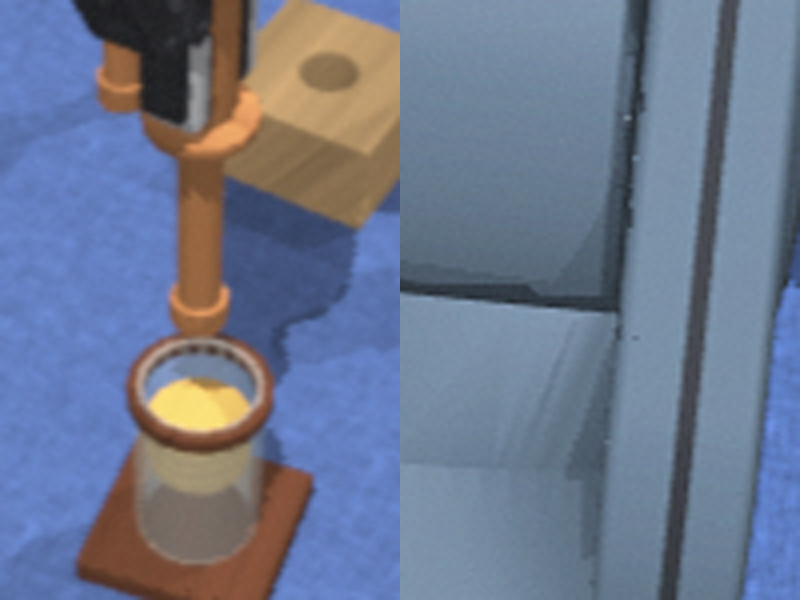

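The foot hangs centred over the mouth: foot ≈ (294.5,199) and rim centre ≈ (295,217) in the side view, matching within 2 mm. The top view is blocked by the arm. Descending.

>>> step_arm(commands="-0.01 0 -0.2 0 0 0; 0 0 -0.2 0 0 0; 0 0 -0.2 0 0 0; 0 0 -0.1 0 0 0; 0 0 -0.1 0 0 0")

```text
time_s: 5.98
eef_pos: [0.5293, 0.0195, 0.1989]
ee_rot: [0.0, 1.0, 0.0, -0.0]
contact_force: [0.2, 0.0, -0.6]
finger_gap: 0.259
grasp_force: 78.4
```

>>> step_arm(commands="0 0 -0.1 0 0 0; 0 0 -0.1 0 0 0; 0 0 -0.1 0 0 0; 0 0 -0.1 0 0 0")

```text
time_s: 6.48
eef_pos: [0.5299, 0.0196, 0.1765]
ee_rot: [0.0, 1.0, -0.0, 0.001]
contact_force: [-0.5, -0.2, 3.8]
finger_gap: 0.26
grasp_force: 78.9
```

>>> step_arm(commands="0 0 -0.1 0 0 0; 0 0 -0.1 0 0 0; 0 0 -0.1 0 0 0; 0 0 -0.05 0 0 0; 0 0 -0.05 0 0 0")

```text
time_s: 7.1
eef_pos: [0.5296, 0.0196, 0.1513]
ee_rot: [0.0, 1.0, 0.0, 0.0]
contact_force: [-0.0, -0.2, 3.7]
finger_gap: 0.264
grasp_force: 78.9
```

>>> step_arm(commands="0 0 -0.05 0 0 0; 0 0 -0.04 0 0 0; 0 0 0 0 0 0")

```text
time_s: 7.48
eef_pos: [0.5295, 0.0196, 0.146]
ee_rot: [0.0, 1.0, -0.0, 0.0]
contact_force: [-0.1, -0.4, 4.4]
finger_gap: 0.261
grasp_force: 79.2
```

>>> step_arm(commands="0 0 -0.03 0 0 0; 0 0 0 0 0 0")

```text
time_s: 7.72
eef_pos: [0.5299, 0.0195, 0.146]
ee_rot: [0.0, 1.0, -0.0, 0.001]
contact_force: [-1.2, 0.8, 9.7]
finger_gap: 0.262
grasp_force: 79.5
```

>>> step_arm(commands="0 0 -0.03 0 0 0; 0 0 0 0 0 0")

```text
time_s: 7.98
eef_pos: [0.5303, 0.0195, 0.1459]
ee_rot: [0.0, 1.0, -0.0, 0.002]
contact_force: [-2.5, 0.1, 13.8]
finger_gap: 0.26
grasp_force: 80.1
```

Bottomed: z stays at 0.146 while the force climbs to 14 N. I'll press a touch more and hold.

>>> step_arm(commands="0 0 -0.02 0 0 0; 0 0 0 0 0 0; 0 0 0 0 0 0; 0 0 0 0 0 0; 0 0 0 0 0 0")

```text
time_s: 8.6
eef_pos: [0.5305, 0.0195, 0.1459]
ee_rot: [0.0, 1.0, -0.0, 0.002]
contact_force: [-4.4, 0.2, 18.3]
finger_gap: 0.263
grasp_force: 80.3
```

>>> step_arm(commands="0 0 0 0 0 0; 0 0 0 0 0 0; 0 0 0 0 0 0; 0 0 0 0 0 0; 0 0 0 0 0 0")

```text
time_s: 9.22
eef_pos: [0.5305, 0.0195, 0.1459]
ee_rot: [0.0, 1.0, -0.0, 0.002]
contact_force: [-3.8, -0.0, 18.4]
finger_gap: 0.261
grasp_force: 80.3
```

>>> step_arm(commands="0 0 0.05 0 0 0; 0 0 0.04 0 0 0; 0 0 0.01 0 0 0; 0 0 0 0 0 0; 0 0 0 0 0 0")

```text
time_s: 9.85
eef_pos: [0.5288, 0.0196, 0.1463]
ee_rot: [0.0, 1.0, 0.0, -0.001]
contact_force: [-0.8, 0.2, -0.5]
finger_gap: 0.255
grasp_force: 78.8
```

>>> step_arm(commands="0 0 0 0 0 0; 0 0 0 0 0 0; 0 0 0 0 0 0", grip=0.36, grip_force=20)

```text
time_s: 10.22
eef_pos: [0.5295, 0.0196, 0.1475]
ee_rot: [0.0, 1.0, -0.0, 0.0]
contact_force: [0.2, -0.1, 0.5]
finger_gap: 0.36
grasp_force: 0.0
```

>>> step_arm(commands="0 0 0 0 0 0; 0 0 0 0 0 0; 0 0 0 0 0 0; 0 0 0 0 0 0", grip=1)

```text
time_s: 10.72
eef_pos: [0.5295, 0.0196, 0.1473]
ee_rot: [0.0, 1.0, -0.0, 0.0]
contact_force: [0.4, 0.4, 0.1]
finger_gap: 1.004
grasp_force: 0.0
```

```bash
python3 - <<'E'
from h import *
import cv2
o=env.observe();print(o["eef_pos"],o["contact_force"],o["finger_gap"],o["grasp_force"])
s=env.snapshot("side")[:,:,::-1]
cv2.imwrite("pics/c4.png",cv2.resize(s[100:290,200:390],(570,570),interpolation=cv2.INTER_CUBIC))
E
```

```text
[0.52945646 0.01955528 0.14731635] [0.44303379 0.43991374 0.14504557] 1.0039355956670484 0.0
```

View pics/c4.png

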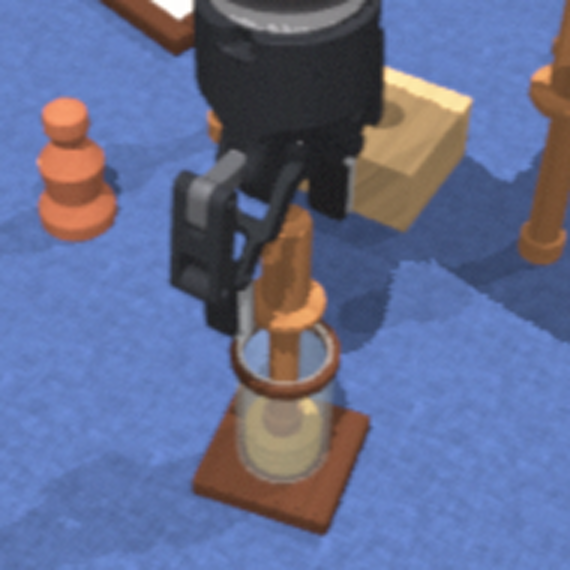

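The stack is at the bottom of the tube and the rod stands upright on it, with the fingers open and clear. Next I'll lift straight up and check.

>>> step_arm(commands="0 0 0.2 0 0 0; 0 0 0.4 0 0 0; 0 0 0.5 0 0 0; 0 0 0.5 0 0 0; 0 0 0.3 0 0 0")

```text
time_s: 11.4
eef_pos: [0.5302, 0.0195, 0.2644]
ee_rot: [0.0, 1.0, -0.0, 0.002]
contact_force: [-0.3, -0.5, -0.1]
finger_gap: 1.003
grasp_force: 0.0
```

>>> step_arm(commands="-0.5 0 0 0 0 0; -0.8 0 0 0 0 0; -0.8 0 0 0 0 0; -0.3 0 0 0 0 0; 0 0 0 0 0 0")

```text
time_s: 12.02
eef_pos: [0.3851, 0.0196, 0.2628]
ee_rot: [0.0, 1.0, -0.0, 0.002]
contact_force: [-0.4, 0.3, -0.2]
finger_gap: 0.997
grasp_force: 0.0
```

```bash
python3 - <<'E'
from h import *
import cv2
o=env.observe();print(o["time_s"],o["eef_pos"],o["contact_force"])
s=env.snapshot("side")[:,:,::-1]
cv2.imwrite("pics/s5.png",s)
E
```

```text
12.025 [0.3850508  0.0196006  0.26282179] [-0.41370984  0.31598829 -0.19904466]
```

View pics/s5.png

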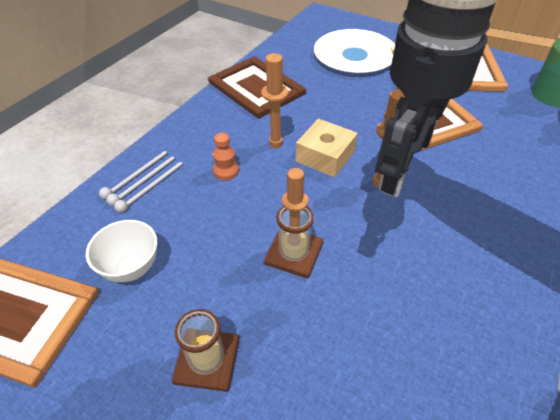

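The rod stands upright in the right tube (295,200) on the bottomed medals. Nothing else has moved, and the gripper is clear. Handing in.

```bash
python3 -c "
from station import env
print(env.hand_in())"
```

```text
the job is handed in; nothing more can be done
None
```

I handed the job in at about 12 s: the stuck stack is bottomed, I held about 18 N on it for over a second, and the tamper stands upright on the medals in that tube with the other tube untouched (the hand-in returned no verdict).

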